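# Index the sander's drum turret and hold its tension arm at the stop

## Task

The bench sander is being changed over from its red drum to its blue one. Take the turret's black post and turn the turret clockwise (seen from above) by exactly one click, so that the blue drum sits at the orange pointer, never going on towards the green one; then swing the yellow spring-loaded tension arm clockwise, towards the drums, until it is hard against its stop at the red pin. Finish while holding the arm there with the gripper (it springs back if let go), ready for a colleague to slip the belt on, and leave the wood offcut, glue bottle and mug where they are.

Things in the scene. Friction and masses are not known exactly. Their poses are not given: they have to be found in the camera images.
- sander: bench belt sander fixed to the table: black housing 280 x 440 mm (x, y) at the foot, 260 x 420 mm grey metal deck on top, 90 mm high. Origin at the centre of its underside, z up, yaw varies. In its own frame: turret axis at (0, +90) mm; tension arm pivot at (+60, -70) mm; orange pointer at (0, -16) mm; red stop pin (12 mm thick, 36 mm above the deck) at (+7, -50) mm; dark steel detent block 20 mm high at (+114, +90) mm.
- turret_axis (a point): point on the turret's upright turning axis, at deck height
- turret (a joint): angle of the turret, rad, grows clockwise seen from above; travel -0.2 to 2.29. Three click positions pull it in: 0 (red drum at the pointer, the start), 1.047 (blue drum at the pointer), 2.094 (green drum at the pointer). Between two clicks it takes up to about 5 N at the post to move; halfway it tips over towards the next click, and let go near a click it settles there.
- turret_post (a point): top centre of the turret's upright black post, 18 mm in diameter, 85 mm from the turret axis, standing free for 67 mm down to a 28 mm collar; its top is 179 mm above the table. It turns with the turret: a 196 mm aluminium disc 14 mm above the deck that also bears three sanding drums (40 mm in diameter, tops 164 mm above the table, 62 mm from the axis, 60 degrees apart) on the side opposite the post.
- blue_drum (a point): top centre of the blue drum, the middle one of the three (seen from above, red, blue and green follow each other anticlockwise); 164 mm above the table, moves with the turret
- pointer (a point): tip of the orange pointer on the deck beside the turret disc, marking the working position
- tension (a joint): angle of the tension arm, rad, grows clockwise seen from above: 0 at rest (sprung there), 0.80 hard against its stop. The spring needs about 2.5 N at the arm's post to start and 8 N at the stop.
- tension_pivot (a point): point on the tension arm's upright hinge axis, at deck height
- tension_post (a point): top centre of the upright yellow post at the arm's free end, 18 mm in diameter, standing free for 55 mm above the roller, 130 mm from the hinge axis; its top is 191 mm above the table. The arm: a yellow bar 18 mm wide and 10 mm thick, 14 mm above the deck, running from the hinge to a grey idler roller (36 mm in diameter, 32 mm high) that bears the post
- offcut: bystander: wood offcut 30 x 70 x 25 mm lying on the deck; origin at the centre of its underside
- glue: bystander: white glue bottle, 52 mm in diameter, 130 mm tall, on the table to the sander's left; origin at the centre of its underside
- mug: bystander: blue mug, 80 mm in diameter, 90 mm tall, on the table to the sander's right; origin at the centre of its underside

How it is judged:
By the outcome, as a careful person would: the job done as asked, in the order asked, and still so for the second after the job is handed in, while the arm keeps its last pose, push and grip.
It also fails if it takes over 43 s, if anything falls off the work surface, if the arm or the gripper's body presses on something with over 40 N, if the wrist force passes 120 N, or if a joint passes its speed limit or range.

## Robot

A 6-joint arm with a two-finger parallel gripper is mounted at the origin on the work surface. World frame = base frame: x ahead of the robot, y to its left, z up, the work surface at z = 0. Lengths are in m, angles in degrees, forces in N, time in s.
With the tool pointing down it reaches from about 0.3 to 0.75 m from the base axis. Payload 8.5 kg.
Tool frame: the origin (TCP) lies on the centre line of the jaws, within the pads' length; the fingertips stand 25 mm ahead of it and the grasp point (between the pads) lies 6 mm ahead of it; z points along the fingers, y is the line along which they close (so a half turn about z gives the same grasp; the last joint's range is limited). The gripper opens to 85 mm and grips with 20 to 120 N. Pads are 22 mm wide; open, the fingers measure 114 mm over their backs; the gripper's body (76 mm by 85 mm) begins 54 mm behind the grasp point. The pads swing forward as they close: fully open they stand 13 mm farther back than shut.
Start: joints at [-87.164, 21.807, 74.336, -0, 83.858, -12.336], TCP at [0.144, -0.531, 0.256] pointing down, gripper open.
Joint ranges: [-178.18, 178.18], [-50.72, 133.34], [12.68, 142.11], [-81.47, 261.47], [9.98, 163.14], [-165.26, 165.26]. Speed limits (degrees/s): [136.94, 136.94, 180, 180, 180, 180].

## Interface

Orientations are given as a 3x3 rotation matrix whose columns are the frame's x, y, z axes.
In Python, from rig import telemetry, optics, env gives the robot as it stands.
- The arm moves only by the tool send_rows, never from a script. Its argument "deltas" is a list that holds one entry, the list of rows, each a list of 7 numbers: the shift along the tool's x, y, z in m, then the turn, a rotation vector about the tool's x, y, z in rad, then the opening, from -1 (shut) to 1 (fully open), so that 0 is half open. In form: [[[x, y, z, ax, ay, az, grip], ...]]. A call has 1 to 12 rows; each row shifts and turns the commanded pose from where the row before left it, along the tool's axes as they then stand; what a row does not reach is not made up. A row lasts 1/8 s, in which the tool goes at most 62.5 mm and 10.7 degrees, less where a joint would pass 70% of its speed; a pose out of reach is approached as far as the arm can. A call is refused whole if a number of a shift passes 0.0625 or a number of a turn 0.188, either way. A call with a gripper value outside its range is refused whole. The fingers move at their own pace and stop on an object; "squeeze" is the grip in N (left out, the last holds). Time passes only in rows, so rows that do not move let the fingers close. It gives the time, the measured TCP pose, the force, the opening and the grip force at its end, in the units of the state.
- telemetry.observe(): the state, without advancing time (a new reading comes with each control period).
- optics.get_image(name): name is "scene" or "top"; returns a dict with "image" (400x640x3 uint8, red, green, blue), "range_z" (400x640 float32, m along the optical axis (not along the pixel's ray), 0 where there is no reading), "K" (3x3 intrinsics, pixels), "k1" (the pictures are not rectified: a ray, as slopes to the right and down, at radius r is drawn at 1 + k1 r^2 times it, then the intrinsics apply), "rvec" (rotation vector, rad) and "tvec" (3), from world to camera coordinates, as OpenCV has them. Camera axes: x right, y down, z forward; pixel columns grow to the right and rows downward; lengths in m; the calibration is good to about 2 mm. A picture is of the moment at which its call begins.
- env.close_job(): hands the job in; it is judged then, once.
The state is a dict: "time_s": time; "q": joint angles; "qvel": joint speeds; "joint_efforts": joint torques, N m; "position": TCP position; "tool_rot": TCP orientation; "ft_force": force on the tool from outside, world axes, zero at the start; "wrist_torque": the same for the moment, N m; "grip_width": finger opening in m; "gripper_force": force on a finger pad.
Only numpy, scipy, OpenCV 4.12 (cv2) and the standard library are available. Lean on these libraries where they do the work, as an engineer would, in place of code of your own. Each camera call takes 0.05 s, during which the arm holds its last target. There are 200 camera calls.

## Working session

There is one attempt and no reset: what is moved stays moved. The work goes in short steps, Python scripts to look and compute and a tool call to move; the robot and the scene stay as the last step left them, time stands still between calls to the robot, and variables do not carry over. Pictures are saved under pics/ and viewed, at most 10 in all, crops included, and the job is handed in when it is done.

Besides the shell and the picture viewer there is one more tool, called as name([rows], argument=value, ...), one row to a line, values as JSON. send_rows: Moves the arm, as the interface text tells. Its arguments: {"type":"object","properties":{"deltas":{"type":"array"},"squeeze":{"type":"number"}},"required":["deltas"]}

```bash
mkdir -p pics; cat > h.py <<'E'
import numpy as np, cv2
from rig import telemetry, optics, env
def get(n):
    d=optics.get_image(n); R=cv2.Rodrigues(np.array(d["rvec"],float))[0]; t=np.array(d["tvec"],float).ravel()
    K=np.array(d["K"]); dist=np.array([d["k1"],0,0,0,0],float)
    v,u=np.mgrid[0:400,0:640]
    s=cv2.undistortPoints(np.stack([u,v],-1).reshape(-1,1,2).astype(float),K,dist,None,None,None).reshape(400,640,2) if 0 else cv2.undistortPoints(np.stack([u,v],-1).reshape(-1,1,2).astype(float),K,dist).reshape(400,640,2)
    z=d["range_z"]; P=np.dstack([s*z[...,None],z]); W=(P-t)@R
    W[z==0]=np.nan
    return d["image"],W,s,R,t
def save(n,im,k=1): cv2.imwrite("pics/"+n,cv2.resize(im[...,::-1],None,fx=k,fy=k))
E
python3 - <<'E'
from h import *
for n in("top","scene"):
    im,W,s,R,t=get(n); save(n+"1.png",im,1.25); np.savez(n+".npz",im=im,W=W); print(n,-R.T@t,R[2])
s=telemetry.observe();print(s)
E
```

```text
top [0.34919378 0.05388299 1.19367069] [ 0.20847348 -0.02526074 -0.97770175]
scene [1.03555517 0.62132627 0.95425852] [-0.41245046 -0.53569081 -0.73683103]
{'time_s': 0.1, 'q': array([-8.71624041e+01,  2.18397228e+01,  7.43801251e+01,  1.75962437e-04,
        8.38590162e+01, -1.23338610e+01]), 'qvel': array([-0.0280398 , -0.00868542, -0.11851654, -0.02392065,  0.00248506,
        0.06682043]), 'joint_efforts': array([ 2.78054882e-03, -4.49216151e+01, -2.31657010e+01, -2.07562512e-04,
        3.65923355e-03,  2.69518061e-06]), 'position': array([ 0.14394402, -0.53058754,  0.25575088]), 'tool_rot': array([[ 9.65147086e-01,  2.61708040e-01, -6.50910433e-05],
       [ 2.61707879e-01, -9.65146152e-01,  1.37490214e-03],
       [ 2.97000573e-04, -1.34401763e-03, -9.99999053e-01]]), 'ft_force': array([ 1.332722  , -0.13578902,  0.43486583]), 'wrist_torque': array([-0.01376269, -0.00586345, -0.02453399]), 'gripper_force': 0.0, 'grip_width': 0.0852928703920181}
```

View pics/top1.png

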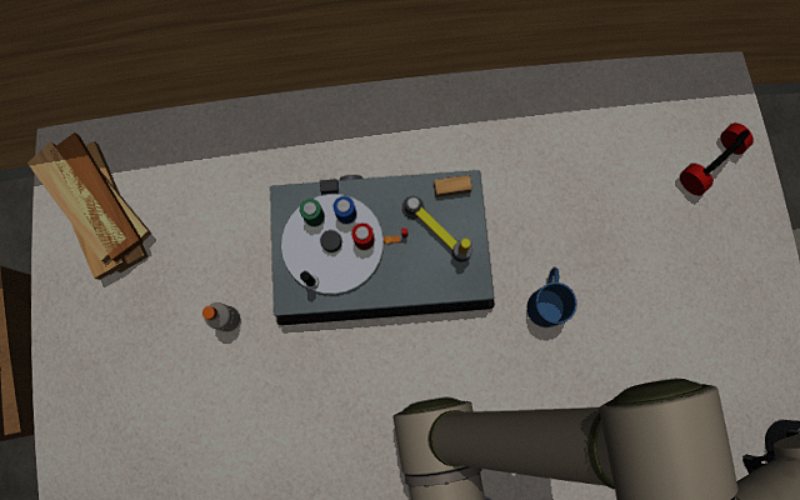

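View pics/scene1.png

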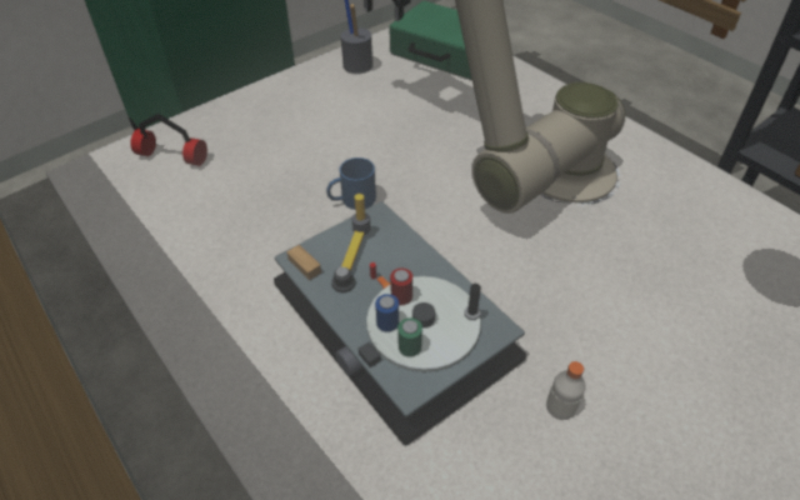

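The top view (800 px wide) shows the black post at (308,279), yellow post at (465,243), red pin at (404,231), red drum at (363,233) beside the pointer, blue drum at (345,207), offcut at (453,185). The scene view agrees.

```bash
cat > m.py <<'E'
from h import *
def meas(D):
    out={}
    hsv={n:cv2.cvtColor(D[n][0],cv2.COLOR_RGB2HSV) for n in D}
    return out
D={n:(lambda f:(f["im"],f["W"]))(np.load(n+".npz")) for n in("top","scene")}
for n in D:
    im,W=D[n]; h=cv2.cvtColor(im,cv2.COLOR_RGB2HSV).astype(int); z=W[...,2]
    box=(W[...,0]>.3)&(W[...,0]<.85)&(W[...,1]>-.3)&(W[...,1]<.4)
    deck=box&(abs(z-.09)<.006)
    if n=="top":
        r=cv2.minAreaRect(W[deck][:,:2].astype(np.float32)); print("deck",r, np.median(z[deck]))
    disc=box&(abs(z-.108)<.008)&(h[...,2]>130)&(h[...,1]<60)
    print(n,"disc",disc.sum(),cv2.minEnclosingCircle(W[disc][:,:2].astype(np.float32)), np.median(z[disc]))
    for nm,m in dict(red=(h[...,0]<8)|(h[...,0]>172),blue=abs(h[...,0]-112)<12,green=abs(h[...,0]-70)<20,yel=abs(h[...,0]-28)<6).items():
        mm=box&m&(h[...,1]>110)&(z>.1)
        c,l,st,ce=cv2.connectedComponentsWithStats(mm.astype(np.uint8))
        for i in range(1,c):
            if st[i,4]>8: print(n,nm,st[i,4],np.nanmedian(W[l==i],0).round(4),z[l==i].max().round(3))
    hi=box&(z>.15)
    c,l,st,ce=cv2.connectedComponentsWithStats(hi.astype(np.uint8))
    for i in range(1,c):
        if st[i,4]>8:
            q=W[l==i]; q=q[q[:,2]>q[:,2].max()-.012]
            print(n,"hi",st[i,4],(ce[i]*1.25).round(),((q.max(0)+q.min(0))/2).round(4),q[:,2].max().round(3),len(q))
E
python3 m.py
```

```text
deck ((0.5958039164543152, 0.04303160309791565), (0.6903332471847534, 0.30683633685112), 83.8049087524414) 0.08961269882139575
top disc 3051 ((0.6134660243988037, 0.16371740400791168), 0.09727310389280319) 0.10372244033421654
top red 201 [0.5998 0.0996 0.1584] 0.168
top red 25 [0.6118 0.0236 0.1241] 0.128
top blue 214 [0.6539 0.128  0.1574] 0.164
top green 204 [0.6565 0.1877 0.1577] 0.165
top yel 305 [ 0.6173 -0.0368  0.1136] 0.138
top yel 49 [ 0.5633 -0.0776  0.1904] 0.194
top yel 15 [ 0.3029 -0.1488  0.6348] 0.645
top hi 231 [344. 207.] [0.6645 0.1292 0.1614] 0.167 220
top hi 244 [310. 210.] [0.6673 0.1913 0.1611] 0.167 226
top hi 248 [362. 233.] [0.6111 0.0999 0.162 ] 0.168 232
top hi 78 [464. 244.] [ 0.5647 -0.0774  0.1892] 0.194 55
top hi 68 [306. 276.] [0.5414 0.2082 0.1767] 0.182 53
top hi 781 [660. 389.] [ 0.3022 -0.1901  0.6725] 0.679 124
top hi 39 [434. 400.] [0.3013 0.0106 0.1641] 0.17 25
scene disc 3238 ((0.6020984649658203, 0.14207962155342102), 0.27007296681404114) 0.10363972894311133
scene red 16 [0.6161 0.0255 0.1242] 0.127
scene red 77 [0.6209 0.1103 0.1597] 0.163
scene blue 70 [0.6746 0.1392 0.1597] 0.163
scene yel 34 [ 0.565  -0.076   0.1901] 0.193
scene yel 209 [ 0.6139 -0.0381  0.1138] 0.117
scene hi 75 [491. 174.] [0.302  0.0141 0.1658] 0.172 30
scene hi 124 [360. 204.] [ 0.5637 -0.0763  0.1875] 0.193 55
scene hi 244 [401. 278.] [0.6102 0.1035 0.1611] 0.167 220
scene hi 117 [474. 292.] [0.5428 0.2087 0.1757] 0.182 65
scene hi 274 [387. 305.] [0.6654 0.1312 0.1611] 0.167 251
scene hi 298 [409. 329.] [0.6694 0.192  0.1609] 0.167 275
```

```bash
cat > plan.py <<'E'
from h import *
from scipy.spatial.transform import Rotation as Ro
def Rt(yaw): # tool down, tool y axis at yaw (deg)
    a=np.radians(yaw); y=np.array([np.cos(a),np.sin(a),0]); z=np.array([0,0,-1.]); return np.column_stack([np.cross(y,z),y,z])
def state():
    s=telemetry.observe(); R=s["tool_rot"]
    print("t",round(s["time_s"],2),"p",s["position"].round(4),"yaw",np.degrees(np.arctan2(R[1,1],R[0,1])).round(2),"z",R[:,2].round(3),"F",s["ft_force"].round(1),"w",round(s["grip_width"],4),"gf",round(s["gripper_force"],1),"q",s["q"].round(1))
    return s["position"],R
def rows(poses,grip,start=None):
    p,R=start or state(); out=[]
    for P,yaw in poses:
        d=(R.T@(np.array(P)-p)).round(4); w=Ro.from_matrix(R.T@Rt(yaw)).as_rotvec().round(3)
        p=p+R@d; R=R@Ro.from_rotvec(w).as_matrix(); out.append([*(d+0.).tolist(),*(w+0.).tolist(),grip])
    for i in range(0,len(out),12): print(str([out[i:i+12]]).replace(" ",""))
def lin(p0,y0,p1,y1,n): return [(np.array(p0)+(np.array(p1)-p0)*k/n,y0+(y1-y0)*k/n) for k in range(1,n+1)]
E
python3 - <<'E'
from plan import *
p,R=state(); rows(lin(p,-74.8,[.5425,.2083,.258],57.4,20),0.2)
E
```

```text
t 0.1 p [ 0.1439 -0.5306  0.2558] yaw -74.83 z [-0.     0.001 -1.   ] F [ 1.3 -0.1  0.4] w 0.0853 gf 0.0 q [-87.2  21.8  74.4   0.   83.9 -12.3]
t 0.1 p [ 0.1439 -0.5306  0.2558] yaw -74.83 z [-0.     0.001 -1.   ] F [ 1.3 -0.1  0.4] w 0.0853 gf 0.0 q [-87.2  21.8  74.4   0.   83.9 -12.3]
[[[0.0289,-0.0304,-0.0001,-0.001,0.0,-0.116,0.2],[0.0322,-0.0269,-0.0001,0.0,0.0,-0.115,0.2],[0.0351,-0.023,0.0,0.0,0.0,-0.116,0.2],[0.0376,-0.0188,-0.0001,0.0,0.0,-0.115,0.2],[0.0394,-0.0144,-0.0001,0.0,0.0,-0.115,0.2],[0.0409,-0.0097,-0.0001,0.0,0.0,-0.116,0.2],[0.0416,-0.005,-0.0001,0.0,0.0,-0.115,0.2],[0.042,-0.0001,-0.0001,0.0,0.0,-0.115,0.2],[0.0417,0.0046,-0.0001,0.0,0.0,-0.116,0.2],[0.0409,0.0095,-0.0001,0.0,0.0,-0.115,0.2],[0.0396,0.0141,-0.0001,0.0,0.0,-0.116,0.2],[0.0376,0.0186,-0.0001,0.0,0.0,-0.115,0.2]]]
[[[0.0353,0.0228,-0.0001,0.0,0.0,-0.115,0.2],[0.0324,0.0267,-0.0001,0.0,0.0,-0.116,0.2],[0.0291,0.0302,0.0,0.0,0.0,-0.115,0.2],[0.0254,0.0334,-0.0001,0.0,0.0,-0.115,0.2],[0.0215,0.0361,-0.0001,0.0,0.0,-0.116,0.2],[0.0171,0.0383,-0.0001,0.0,0.0,-0.115,0.2],[0.0126,0.04,-0.0001,0.0,0.0,-0.115,0.2],[0.0079,0.0413,-0.0001,0.0,0.0,-0.116,0.2]]]
```

send_rows([
  [[0.029, -0.03, 0, -0.001, 0, -0.116, 0.2], [0.032, -0.027, 0, 0, 0, -0.115, 0.2], [0.035, -0.023, 0, 0, 0, -0.116, 0.2], [0.0375, -0.019, 0, 0, 0, -0.115, 0.2], [0.0395, -0.0145, 0, 0, 0, -0.115, 0.2], [0.041, -0.0095, 0, 0, 0, -0.116, 0.2], [0.0415, -0.005, 0, 0, 0, -0.115, 0.2], [0.042, 0, 0, 0, 0, -0.115, 0.2], [0.0415, 0.0045, 0, 0, 0, -0.116, 0.2], [0.041, 0.0095, 0, 0, 0, -0.115, 0.2], [0.0395, 0.014, 0, 0, 0, -0.116, 0.2], [0.0375, 0.0185, 0, 0, 0, -0.115, 0.2]],
])

```text
time_s: 1.6
position: [0.383, -0.0867, 0.2559]
tool_rot: [[-0.083, 0.997, 0.0], [0.997, 0.083, -0.001], [-0.001, 0.0, -1.0]]
ft_force: [0.7, -1.1, 0.1]
grip_width: 0.0514
gripper_force: 0.0
```

send_rows([
  [[0.0355, 0.023, 0, 0, 0, -0.115, 0.2], [0.0325, 0.0265, 0, 0, 0, -0.116, 0.2], [0.029, 0.03, 0, 0, 0, -0.115, 0.2], [0.0255, 0.0335, 0, 0, 0, -0.115, 0.2], [0.0215, 0.036, 0, 0, 0, -0.116, 0.2], [0.017, 0.0385, 0, 0, 0, -0.115, 0.2], [0.0125, 0.04, 0, 0, 0, -0.115, 0.2], [0.008, 0.0415, 0, 0, 0, -0.116, 0.2], [0, 0, 0, 0, 0, 0, 0.2], [0, 0, 0, 0, 0, 0, 0.2]],
])

```text
time_s: 2.85
position: [0.5419, 0.2076, 0.2554]
tool_rot: [[-0.842, 0.539, -0.001], [0.539, 0.842, -0.001], [-0.0, -0.002, -1.0]]
ft_force: [0.5, -0.7, -0.4]
grip_width: 0.0514
gripper_force: 0.0
```

```bash
python3 - <<'E'
from plan import *
p,R=state(); rows(lin(p,57.4,[.5425,.2083,.160],57.4,4),0.2)
im,W,*_=get("scene"); save("s2.png",im[150:350,200:520],2.4)
E
```

```text
t 2.85 p [0.5419 0.2076 0.2554] yaw 57.37 z [-0.001 -0.001 -1.   ] F [ 0.5 -0.7 -0.4] w 0.0514 gf 0.0 q [  9.3  24.9  69.4  -0.1  85.7 -48.1]
t 2.85 p [0.5419 0.2076 0.2554] yaw 57.37 z [-0.001 -0.001 -1.   ] F [ 0.5 -0.7 -0.4] w 0.0514 gf 0.0 q [  9.3  24.9  69.4  -0.1  85.7 -48.1]
[[[0.0,0.0003,0.0238,-0.002,0.0,0.0,0.2],[-0.0001,0.0002,0.0239,0.0,0.0,0.0,0.2],[0.0,0.0002,0.0238,0.0,0.0,0.0,0.2],[0.0,0.0002,0.0239,0.0,0.0,0.0,0.2]]]
```

View pics/s2.png

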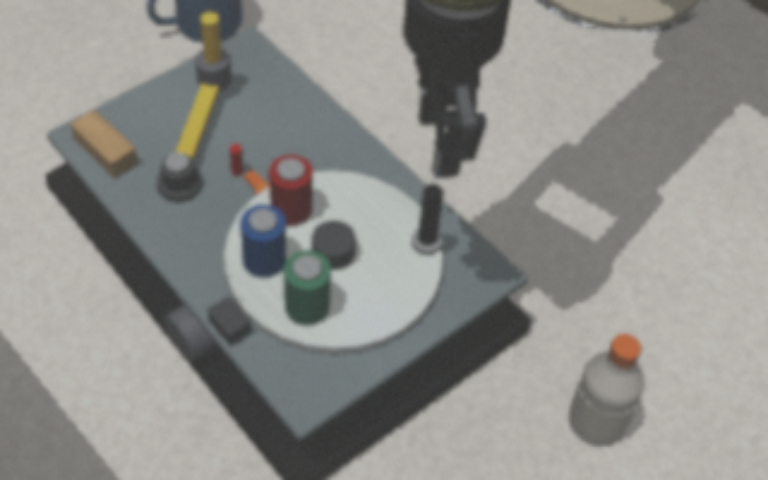

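Crop shows the gripper above the black post (post top at (432,190), near finger at (447,165)); checking alignment numerically.

```bash
python3 - <<'E'
from plan import *
for n in("scene","top"):
    im,W,*_=get(n); z=W[...,2]; m=(abs(W[...,0]-.54)<.1)&(abs(W[...,1]-.21)<.1)&(z>.222)&(z<.26)
    q=W[m]-[.5419,.2076,0]; y=np.array([.539,.842]); x=np.array([-.842,.539])
    a=q[:,:2]@x; b=q[:,:2]@y; print(n,m.sum(),"x",np.percentile(a,[1,50,99]).round(3),"y",np.percentile(b,[1,99]).round(3),q[:,2].min().round(3))
E
```

```text
scene 125 x [-0.012 -0.006  0.01 ] y [-0.029  0.041] 0.234Traceback (most recent call last):
  File "<stdin>", line 5, in <module>
    return _quantile_unchecked(
        a, q, axis, out, overwrite_input, method, keepdims, weights)
    return _ureduce(a,
                    func=_quantile_ureduce_func,
    ...<5 lines>...
                    overwrite_input=overwrite_input,
                    method=method)
    r = func(a, **kwargs)
    result = _quantile(arr,
                       quantiles=q,
    ...<2 lines>...
                       out=out,
                       weights=wgt)
    slices_having_nans = np.isnan(arr[-1, ...])
                                  ~~~^^^^^^^^^
IndexError: index -1 is out of bounds for axis 0 with size 0
```

send_rows([
  [[0, 0.0005, 0.024, -0.002, 0, 0, 0.2], [0, 0, 0.024, 0, 0, 0, 0.2], [0, 0, 0.024, 0, 0, 0, 0.2], [0, 0, 0.024, 0, 0, 0, 0.2], [0, 0, 0, 0, 0, 0, 0.2], [0, 0, 0, 0, 0, 0, -0.4], [0, 0, 0, 0, 0, 0, -1], [0, 0, 0, 0, 0, 0, -1], [0, 0, 0, 0, 0, 0, -1], [0, 0, 0, 0, 0, 0, -1]],
], squeeze=30)

```text
time_s: 4.25
position: [0.543, 0.2083, 0.1611]
tool_rot: [[-0.842, 0.539, 0.004], [0.539, 0.842, 0.001], [-0.003, 0.003, -1.0]]
ft_force: [-1.1, -1.1, 6.5]
grip_width: 0.0169
gripper_force: 29.7
```

```bash
python3 - <<'E'
from plan import *
p,R=state()
ax=np.array([.6135,.1637]); v=p[:2]-ax; r=np.hypot(*v); a=np.degrees(np.arctan2(v[1],v[0])); print(r,a)
P=[([*(ax+.085*np.array([np.cos(np.radians(b)),np.sin(np.radians(b))])),p[2]],57.4+b-147.4) for b in 147.4-np.arange(1,17)*60/16]
rows(P,-1,(p,R))
E
```

```text
t 4.25 p [0.543  0.2083 0.1611] yaw 57.41 z [ 0.004  0.001 -1.   ] F [-1.1 -1.1  6.5] w 0.0169 gf 29.7 q [  9.3  29.6  77.9   0.   72.3 -48.1]
0.08339388910416888 147.65573815534313
[[[0.0014,0.0059,0.0,0.003,0.003,0.066,-1],[-0.0002,0.0056,0.0,0.0,0.0,0.065,-1],[-0.0001,0.0055,0.0,0.0,0.0,0.065,-1],[-0.0002,0.0056,0.0,0.0,0.0,0.066,-1],[-0.0002,0.0056,0.0,0.0,0.0,0.065,-1],[-0.0002,0.0055,0.0,0.0,0.0,0.066,-1],[-0.0002,0.0056,0.0,0.0,0.0,0.065,-1],[-0.0001,0.0055,0.0,0.0,0.0,0.066,-1],[-0.0002,0.0056,0.0,0.0,0.0,0.065,-1],[-0.0002,0.0056,0.0,0.0,0.0,0.066,-1],[-0.0002,0.0055,0.0,0.0,0.0,0.065,-1],[-0.0002,0.0056,0.0,0.0,0.0,0.065,-1]]]
[[[-0.0002,0.0055,0.0,0.0,0.0,0.066,-1],[-0.0001,0.0056,0.0,0.0,0.0,0.065,-1],[-0.0002,0.0056,0.0,0.0,0.0,0.066,-1],[-0.0002,0.0055,0.0,0.0,0.0,0.065,-1]]]
```

send_rows([
  [[0.0005, 0.0055, -0.001, 0.003, 0.003, 0.066, -1], [0, 0.0056, 0, 0, 0, 0.065, -1], [-0.0002, 0.0056, 0, 0, 0, 0.065, -1], [-0.0002, 0.0056, 0, 0, 0, 0.066, -1], [-0.0002, 0.0056, 0, 0, 0, 0.065, -1], [-0.0002, 0.0056, 0, 0, 0, 0.066, -1], [-0.0002, 0.0056, 0, 0, 0, 0.065, -1], [-0.0002, 0.0056, 0, 0, 0, 0.066, -1]],
])

```text
time_s: 5.25
position: [0.5752, 0.2376, 0.1612]
tool_rot: [[-0.457, 0.889, -0.002], [0.889, 0.457, -0.002], [-0.001, -0.002, -1.0]]
ft_force: [1.1, -5.8, 1.0]
grip_width: 0.0171
gripper_force: 30.1
```

```bash
python3 - <<'E'
from plan import *
p,R=state()
ax=np.array([.6135,.1637]); v=p[:2]-ax; r=np.hypot(*v); a=np.degrees(np.arctan2(v[1],v[0])); print(r,a)
P=[([*(ax+.085*np.array([np.cos(np.radians(b)),np.sin(np.radians(b))])),p[2]],b-90) for b in a-np.arange(1,9)*(a-87.4)/8]
rows(P,-1,(p,R))
E
```

```text
t 5.25 p [0.5752 0.2376 0.1612] yaw 27.23 z [-0.002 -0.002 -1.   ] F [ 1.1 -5.8  1. ] w 0.0171 gf 30.1 q [ 11.6  33.5  70.5  -0.1  76.2 -15.6]
0.08317855115539956 117.37913027793198
[[[0.0017,0.0056,0.0,-0.002,0.001,0.063,-1],[-0.0002,0.0055,0.0,0.0,0.0,0.065,-1],[-0.0002,0.0056,0.0,0.0,0.0,0.066,-1],[-0.0002,0.0055,0.0,0.0,0.0,0.065,-1],[-0.0002,0.0056,0.0,0.0,0.0,0.065,-1],[-0.0002,0.0055,0.0,0.0,0.0,0.066,-1],[-0.0001,0.0056,0.0,0.0,0.0,0.065,-1],[-0.0002,0.0055,0.0,0.0,0.0,0.066,-1]]]
```

send_rows([
  [[0.001, 0.0056, 0, -0.002, 0.001, 0.063, -1], [-0.0002, 0.0055, 0, 0, 0, 0.065, -1], [-0.0002, 0.0056, 0, 0, 0, 0.066, -1], [-0.0002, 0.0055, 0, 0, 0, 0.065, -1], [-0.0002, 0.0056, 0, 0, 0, 0.065, -1], [-0.0002, 0.0055, 0, 0, 0, 0.066, -1], [-0.0002, 0.0056, 0, 0, 0, 0.065, -1], [-0.0002, 0.0055, 0, 0, 0, 0.066, -1], [0, 0, 0, 0, 0, 0, -1]],
])

```text
time_s: 6.38
position: [0.6176, 0.2467, 0.1612]
tool_rot: [[0.045, 0.999, -0.001], [0.999, -0.045, -0.002], [-0.002, -0.001, -1.0]]
ft_force: [-1.4, -10.9, 2.4]
grip_width: 0.0172
gripper_force: 30.3
```

```bash
python3 - <<'E'
from plan import *
p,R=state()
ax=np.array([.6135,.1637]); v=p[:2]-ax; r=np.hypot(*v); a=np.degrees(np.arctan2(v[1],v[0])); print(r,a)
E
```

```text
t 6.38 p [0.6176 0.2467 0.1612] yaw -2.6 z [-0.001 -0.002 -1.   ] F [ -1.4 -10.9   2.4] w 0.0172 gf 30.3 q [11.6 37.6 62.4 -0.1 80.1 14.3]
0.0831225741812117 87.2033026756872
```

send_rows([
  [[0, 0, 0, 0, 0, 0, -0.4], [0, 0, 0, 0, 0, 0, 0], [0, 0, 0, 0, 0, 0, 0.2], [0, 0, 0, 0, 0, 0, 0.2], [0, 0, -0.02, 0, 0, 0, 0.2], [0, 0, -0.025, 0, 0, 0, 0.2], [0, 0, -0.025, 0, 0, 0, 0.2], [0, 0, -0.025, 0, 0, 0, 0.2], [0, 0, 0, 0, 0, 0, 0.2]],
])

```text
time_s: 7.5
position: [0.6176, 0.2491, 0.2574]
tool_rot: [[0.043, 0.999, 0.002], [0.999, -0.043, 0.003], [0.003, 0.002, -1.0]]
ft_force: [-0.1, 0.8, 0.6]
grip_width: 0.0513
gripper_force: 0.0
```

```bash
python3 - <<'E'
from plan import *
for n in("top","scene"):
    im,W,*_=get(n); np.savez(n+".npz",im=im,W=W)
    if n=="scene": save("s3.png",im[150:350,200:520],2.4)
p,R=state(); rows(lin(p,-2.6,[.5645,-.077,.256],-52.6,12),0.2)
E
python3 m.py
```

```text
t 7.6 p [0.6169 0.2489 0.2546] yaw -2.46 z [-0.003  0.002 -1.   ] F [ 0.4 -1.  -0.6] w 0.051 gf 0.0 q [11.8 34.  53.6  0.1 92.5 14.2]
t 7.6 p [0.6169 0.2489 0.2546] yaw -2.46 z [-0.003  0.002 -1.   ] F [ 0.4 -1.  -0.6] w 0.051 gf 0.0 q [11.8 34.  53.6  0.1 92.5 14.2]
[[[-0.0273,-0.0032,-0.0001,-0.003,-0.001,0.075,0.2],[-0.0275,-0.0011,-0.0002,0.0,0.0,0.073,0.2],[-0.0275,0.0008,-0.0001,0.0,0.0,0.073,0.2],[-0.0274,0.0029,-0.0001,0.0,0.0,0.072,0.2],[-0.027,0.0048,-0.0001,0.0,0.0,0.073,0.2],[-0.0267,0.0068,-0.0002,0.0,0.0,0.073,0.2],[-0.0261,0.0088,-0.0001,0.0,0.0,0.073,0.2],[-0.0254,0.0106,-0.0001,0.0,0.0,0.072,0.2],[-0.0245,0.0124,-0.0001,0.0,0.0,0.073,0.2],[-0.0236,0.0141,-0.0002,0.0,0.0,0.073,0.2],[-0.0225,0.0159,-0.0001,0.0,0.0,0.072,0.2],[-0.0213,0.0174,-0.0001,0.0,0.0,0.073,0.2]]]
deck ((0.596383273601532, 0.042256712913513184), (0.6896854043006897, 0.3058757781982422), 83.64876556396484) 0.0896439216625956
top disc 2570 ((0.6132453083992004, 0.16235065460205078), 0.09680061042308807) 0.10367134914417286
top red 25 [0.612  0.0236 0.1245] 0.128
top red 194 [0.5487 0.1316 0.1588] 0.
[... 405 characters left out ...]
1 0.1627] 0.169 223
top hi 81 [464. 244.] [ 0.5647 -0.0772  0.1892] 0.194 55
top hi 253 [347. 263.] [0.5584 0.1335 0.1626] 0.169 239
scene disc 3020 ((0.6018916368484497, 0.1428595334291458), 0.2703453302383423) 0.10367588975064404
scene red 18 [0.6163 0.0264 0.1249] 0.128
scene blue 68 [0.6189 0.1114 0.1596] 0.163
scene yel 33 [ 0.5646 -0.0774  0.1904] 0.194
scene yel 212 [ 0.6139 -0.0381  0.1138] 0.119
scene hi 20502 [524. 135.] [0.3225 0.2434 0.6023] 0.608 284
scene hi 122 [360. 204.] [ 0.5641 -0.0761  0.1879] 0.194 52
scene hi 245 [402. 278.] [0.6106 0.1022 0.1611] 0.167 218
scene hi 274 [387. 304.] [0.6654 0.1308 0.1609] 0.167 255
scene hi 126 [457. 332.] [0.6189 0.2484 0.1763] 0.182 72
```

View pics/s3.png

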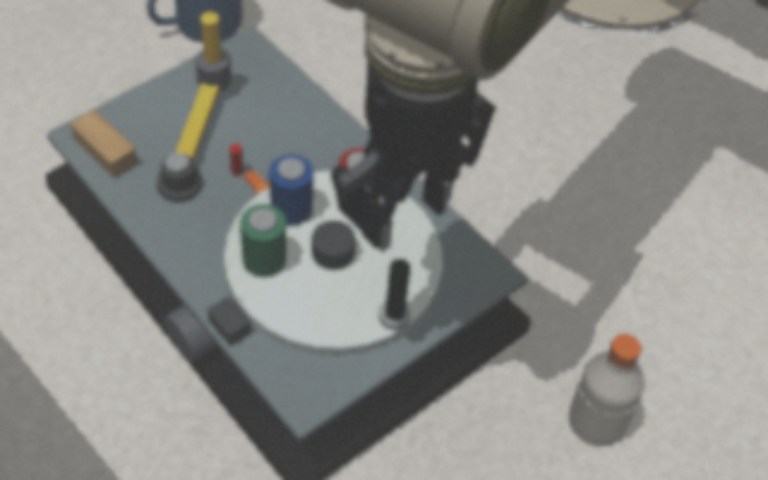

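The crop shows the blue drum at (290,190) right behind the orange pointer (258,180), the post at (398,290) released. On to the tension arm.

send_rows([
  [[-0.0275, -0.003, 0, 0, 0, 0.073, 0.2], [-0.0275, -0.001, 0, 0, 0, 0.073, 0.2], [-0.0275, 0.001, 0, 0, 0, 0.073, 0.2], [-0.0275, 0.003, 0, 0, 0, 0.072, 0.2], [-0.027, 0.005, 0, 0, 0, 0.073, 0.2], [-0.0265, 0.007, 0, 0, 0, 0.073, 0.2], [-0.026, 0.009, 0, 0, 0, 0.073, 0.2], [-0.0255, 0.0105, 0, 0, 0, 0.072, 0.2], [-0.0245, 0.0125, 0, 0, 0, 0.073, 0.2], [-0.0235, 0.014, 0, 0, 0, 0.073, 0.2], [-0.0225, 0.016, 0, 0, 0, 0.072, 0.2], [-0.0215, 0.0175, 0, 0, 0, 0.073, 0.2]],
])

```text
time_s: 9.1
position: [0.5659, -0.0784, 0.2536]
tool_rot: [[0.795, 0.607, -0.004], [0.607, -0.795, 0.003], [-0.001, -0.004, -1.0]]
ft_force: [0.8, 0.3, -0.1]
grip_width: 0.0511
gripper_force: 0.0
```

send_rows([
  [[0, 0, 0, 0, 0, 0, 0.2], [0, 0, 0, 0, 0, 0, 0.2], [0, 0, 0, 0, 0, 0, 0.2]],
])

```text
time_s: 9.48
position: [0.5665, -0.0768, 0.2548]
tool_rot: [[0.792, 0.61, -0.002], [0.61, -0.792, 0.002], [-0.0, -0.003, -1.0]]
ft_force: [0.2, -0.5, -0.4]
grip_width: 0.0512
gripper_force: 0.0
```

```bash
python3 - <<'E'
from plan import *
p,R=state(); rows(lin(p,-52.6,[.5645,-.077,.172],-52.6,4),0.2,(p,R))
E
```

```text
t 9.47 p [ 0.5665 -0.0768  0.2548] yaw -52.39 z [-0.002  0.002 -1.   ] F [ 0.2 -0.5 -0.4] w 0.0512 gf 0.0 q [-19.6  24.1  70.9   0.1  85.2  32.8]
[[[-0.0004,-0.0002,0.0207,-0.003,0.0,0.004,0.2],[-0.0004,-0.0003,0.0207,0.0,0.0,0.0,0.2],[-0.0005,-0.0003,0.0207,0.0,0.0,0.0,0.2],[-0.0004,-0.0002,0.0207,0.0,0.0,0.0,0.2]]]
```

send_rows([
  [[-0.0005, 0, 0.0205, -0.003, 0, 0.004, 0.2], [-0.0005, -0.0005, 0.0205, 0, 0, 0, 0.2], [-0.0005, 0, 0.0205, 0, 0, 0, 0.2], [-0.0005, -0.0005, 0.0205, 0, 0, 0, 0.2], [0, 0, 0, 0, 0, 0, 0.2], [0, 0, 0, 0, 0, 0, -0.4], [0, 0, 0, 0, 0, 0, -1], [0, 0, 0, 0, 0, 0, -1], [0, 0, 0, 0, 0, 0, -1], [0, 0, 0, 0, 0, 0, -1]],
], squeeze=40)

```text
time_s: 10.72
position: [0.5647, -0.0781, 0.1742]
tool_rot: [[0.796, 0.606, 0.002], [0.606, -0.796, -0.001], [0.001, 0.002, -1.0]]
ft_force: [0.3, 1.3, 5.3]
grip_width: 0.0173
gripper_force: 38.9
```

```bash
python3 - <<'E'
from plan import *
p,R=state(); ax=np.array([.666,.001]); v=p[:2]-ax; r=np.hypot(*v); a=np.degrees(np.arctan2(v[1],v[0]))%360; print(r,a)
P=[([*(ax+r*np.array([np.cos(np.radians(b)),np.sin(np.radians(b))])),p[2]],-52.6+b-a) for b in a-np.arange(1,13)*45.8/12]
rows(P,-1,(p,R))
E
```

```text
t 10.72 p [ 0.5647 -0.0781  0.1742] yaw -52.7 z [ 0.002 -0.001 -1.   ] F [0.3 1.3 5.3] w 0.0173 gf 38.9 q [-19.8  27.8  78.8  -0.   73.3  32.9]
0.12852387280521943 217.99139726485737
[[[0.0002,-0.0086,0.0,0.002,-0.001,0.065,-1],[0.0002,-0.0085,0.0,0.0,0.0,0.066,-1],[0.0002,-0.0086,0.0,0.0,0.0,0.067,-1],[0.0002,-0.0085,0.0,0.0,0.0,0.067,-1],[0.0002,-0.0086,0.0,0.0,0.0,0.066,-1],[0.0002,-0.0085,0.0,0.0,0.0,0.067,-1],[0.0002,-0.0086,0.0,0.0,0.0,0.066,-1],[0.0002,-0.0085,0.0,0.0,0.0,0.067,-1],[0.0002,-0.0086,0.0,0.0,0.0,0.067,-1],[0.0002,-0.0086,0.0,0.0,0.0,0.066,-1],[0.0002,-0.0085,0.0,0.0,0.0,0.067,-1],[0.0001,-0.0086,0.0,0.0,0.0,0.067,-1]]]
```

send_rows([
  [[0.0002, -0.0086, -0.001, 0, 0, 0.066, -1], [0.0002, -0.0086, 0, 0, 0, 0.066, -1], [0.0002, -0.0086, 0, 0, 0, 0.067, -1], [0.0002, -0.0086, 0, 0, 0, 0.067, -1], [0.0002, -0.0086, 0, 0, 0, 0.066, -1], [0.0002, -0.0086, 0, 0, 0, 0.067, -1]],
])

```text
time_s: 11.48
position: [0.5422, -0.0327, 0.1743]
tool_rot: [[0.969, 0.247, 0.003], [0.247, -0.969, -0.002], [0.002, 0.003, -1.0]]
ft_force: [5.4, -2.9, -2.8]
grip_width: 0.0169
gripper_force: 39.4
```

send_rows([
  [[0.0002, -0.0086, 0, 0, 0, 0.066, -1], [0.0002, -0.0086, 0, 0, 0, 0.067, -1], [0.0002, -0.0086, 0, 0, 0, 0.067, -1], [0.0002, -0.0086, 0, 0, 0, 0.066, -1]],
])

```text
time_s: 11.98
position: [0.5378, 0.001, 0.1743]
tool_rot: [[1.0, -0.017, 0.002], [-0.017, -1.0, -0.003], [0.002, 0.003, -1.0]]
ft_force: [4.7, -6.0, -3.5]
grip_width: 0.0167
gripper_force: 39.5
```

```bash
python3 - <<'E'
from plan import *
p,R=state(); ax=np.array([.666,.001]); v=p[:2]-ax; r=np.hypot(*v); a=np.degrees(np.arctan2(v[1],v[0]))%360; print(r,a)
E
```

```text
t 11.97 p [0.5378 0.001  0.1743] yaw -90.95 z [ 0.002 -0.003 -1.   ] F [ 4.7 -6.  -3.5] w 0.0167 gf 39.5 q [-12.5  24.8  84.   -0.1  71.   78.5]
0.12824944409275954 180.00525825794497
```

send_rows([
  [[0.0003, -0.0085, 0, 0, 0, 0.067, -1], [0.0003, -0.0065, 0, 0, 0, 0.05, -1], [0, -0.002, 0, 0, 0, 0.015, -1]],
])

```text
time_s: 12.35
position: [0.5389, 0.0178, 0.1742]
tool_rot: [[0.989, -0.146, 0.001], [-0.146, -0.989, -0.003], [0.002, 0.003, -1.0]]
ft_force: [0.3, -5.7, -0.6]
grip_width: 0.0168
gripper_force: 39.7
```

send_rows([
  [[0, -0.001, 0, 0, 0, 0.008, -1], [0, -0.001, 0, 0, 0, 0, -1], [0, 0, 0, 0, 0, 0, -1]],
])

```text
time_s: 12.72
position: [0.5391, 0.0193, 0.1743]
tool_rot: [[0.988, -0.154, 0.001], [-0.154, -0.988, -0.003], [0.002, 0.003, -1.0]]
ft_force: [-0.4, -7.9, -0.3]
grip_width: 0.017
gripper_force: 39.8
```

send_rows([
  [[0, -0.001, 0, 0, 0, 0, -1], [0, 0, 0, 0, 0, 0, -1]],
])

```text
time_s: 12.98
position: [0.5392, 0.0196, 0.1742]
tool_rot: [[0.988, -0.154, 0.001], [-0.154, -0.988, -0.005], [0.001, 0.005, -1.0]]
ft_force: [-0.5, -12.2, -0.3]
grip_width: 0.0171
gripper_force: 40.0
```

send_rows([
  [[0, -0.001, 0, 0, 0, 0, -1], [0, 0, 0, 0, 0, 0, -1]],
])

```text
time_s: 13.22
position: [0.5392, 0.0199, 0.1742]
tool_rot: [[0.988, -0.154, 0.0], [-0.154, -0.988, -0.006], [0.001, 0.006, -1.0]]
ft_force: [-2.5, -15.7, 0.6]
grip_width: 0.0171
gripper_force: 40.3
```

send_rows([
  [[0, -0.001, 0, 0, 0, 0, -1], [0, 0, 0, 0, 0, 0, -1]],
])

```text
time_s: 13.48
position: [0.5393, 0.0201, 0.1742]
tool_rot: [[0.988, -0.155, -0.0], [-0.155, -0.988, -0.008], [0.001, 0.008, -1.0]]
ft_force: [-2.8, -21.6, 0.8]
grip_width: 0.0167
gripper_force: 40.6
```

send_rows([
  [[0, 0, 0, 0, 0, 0, -1], [0, 0, 0, 0, 0, 0, -1], [0, 0, 0, 0, 0, 0, -1], [0, 0, 0, 0, 0, 0, -1]],
])

```text
time_s: 13.98
position: [0.5393, 0.0201, 0.1742]
tool_rot: [[0.988, -0.155, -0.0], [-0.155, -0.988, -0.007], [0.001, 0.007, -1.0]]
ft_force: [-3.0, -20.4, 0.6]
grip_width: 0.0168
gripper_force: 40.6
```

```bash
python3 - <<'E'
from plan import *
state(); im,W,*_=get("scene"); save("s4.png",im[100:350,150:520],2)
E
```

```text
t 13.97 p [0.5393 0.0201 0.1742] yaw -98.91 z [-0.    -0.007 -1.   ] F [ -3.  -20.4   0.6] w 0.0168 gf 40.6 q [-10.3  25.1  83.6  -0.4  71.3  88.8]
```

View pics/s4.png

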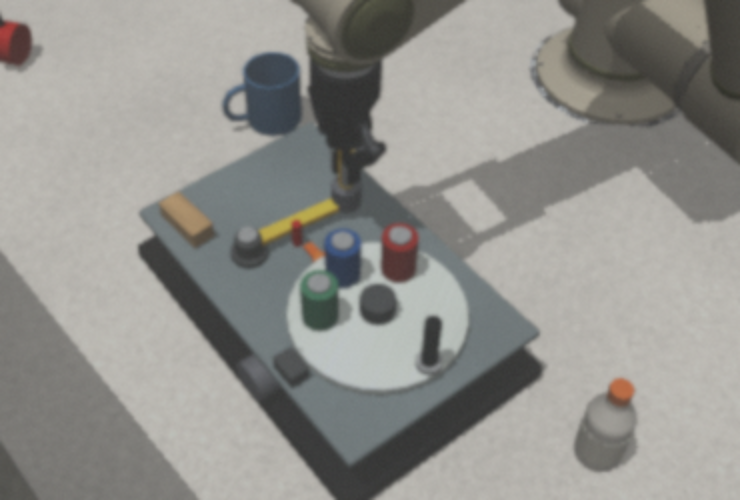

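The yellow arm lies against the red pin (297,232), held at (347,190); the blue drum (342,257) is at the pointer (314,250), and the offcut, mug and bottle are undisturbed.

```bash
python3 -c "
from rig import env
print(env.close_job())"
```

```text
the job is handed in; nothing more can be done
None
```

The job is handed in: the turret is one click clockwise with the blue drum at the pointer, and the gripper holds the tension arm hard against its stop (about 20 N push). The offcut, glue bottle and mug were left where they stood, and it took about 14 s.

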